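# Lock a square tube into the drilling fixture

## Task

Gently push the piece of square tube along its channel in the fixture until it is fully home against the end stop, with the stop's switch plunger pressed in. Then swing the hinged keeper bar over it and press the bar's end down until it snaps under the spring catch and stays shut by itself, with its sprung foot holding down the tube; press no harder than the catch needs and do not force it once it has snapped. Leave the try square and the hammer where they lie.

Things in the scene. Friction and masses are not known exactly. Their poses are not given: they have to be found in the camera images.
- fixture: Fixed drilling fixture on a grey cross-shaped plate, 12 mm thick, 260 x 104 mm, cross arm 290 mm. Origin: on the bench under the channel; x along the channel to its end stop, y left, z up. Channel floor z = 12 mm, 43 mm wide, fences to z = 30 mm from x = -90 mm on; near end open. Keeper bar in plane x = 55 mm: hinge right (y = -85), catch block left (y = 101 to 125, x width 36, top z = 86 mm).
- tube: Loose offcut of square steel tube, 40 x 40 x 120 mm, 3 mm wall, about 0.4 kg, lying in the channel short of the end stop. Origin: middle of its underside. Its y axis is its long axis and lies along the channel (+-60 mm to the ends); z up.
- keeper (a joint): Angle of the aluminium keeper bar, rad: 0 = shut, level across the tube; pi/2 = upright; more = leaning open to the right (at most 2.3). Stiff hinge: the open bar stays about where it is left, but sinks by itself from about 0.8 until its foot lies on the tube (about 0.1). From there to 0 it must be pressed past the catch, about 15 to 20 N at the pad.
- keeper_hinge (a point): Point on the hinge axis, in the middle of the bar's width; axes parallel to the fixture's. The hinge axis is the fixture's x axis direction, 68 mm above the bench.
- keeper_pad (a point): Middle of the top of the black ribbed thumb pad (26 mm wide, 36 mm along the bar), 134 mm from the hinge axis, 9.5 mm above the bar's centre line. Axes turn with the bar: x along the hinge, y along the bar to its free end, z out of its upper face. The bar is 26 mm wide, 12 mm thick.
- keeper_tip (a point): Centre of the round nose (radius 5 mm) at the bar's free end, 170 mm from the hinge axis; axes as for keeper_pad.
- foot (a joint): How far the bar's sprung foot is pushed in, m: 0 = out, about 0.008 with the bar shut on the tube. A black disc, 22 mm across, on the bar's underside 85 mm from the hinge axis, 24 mm below the bar's centre line when out; its marked stem rises out of the bar's top (14 to 22 mm above the bar's face) as it goes in.
- catch (a joint): How far the spring plunger of the catch is pushed back into its block, m: 0 = fully out. The bar's nose pushes it back about 0.004 as it passes; it springs out again over the nose when the bar is shut.
- try_square: Bystander: loose try square, black stock and steel blade, 130 x 219 x 20 mm, on the bench to the right of the fixture. Origin: centre of its underside.
- hammer: Bystander: loose ball-peen hammer with wooden handle, 100 x 298 x 33 mm, on the bench to the left of the fixture. Origin: centre of its underside.
- part_present (a joint): Travel of the sprung switch plunger (12 mm across) in the end stop's face, m: 0 = out 6 mm, 0.006 = flush: tube home. The stop, a steel block 46 mm high with a black switch box behind, is clamped across the channel's far part, its face anywhere from x = 78 to 122 mm of the fixture. That place differs each time and is not measured: feel for it. The plunger's spring is weak (0.5 N).

How it is judged:
On the way, in this order (a step that is already met when the one before it is completed fails the run):
1. the tube is home against the end stop while the keeper bar is still open (value of joint part_present above 0.0045 m and value of joint keeper above 0.5 rad), for 0.2 s.
2. the keeper bar is shut under the catch with its foot on the tube (value of joint keeper below 0.025 rad and value of joint catch below 0.0015 m and value of joint foot above 0.005 m), for 0.2 s.
At the end, for the whole second after the job is handed in: The tube lies flat in the channel at rest, home against the end stop (switch plunger pressed in more than 4.5 of its 6 mm); the keeper bar is shut (within 0.025 rad) with the catch plunger sprung out over its nose (within 1.5 mm of fully out) and the foot on the tube, pushed in 5 to 10.5 mm (all of step 2 and value of joint part_present above 0.0045 m and value of joint foot below 0.0105 m and angle between tube's own z axis and vertical below 0.05 rad and linear speed of tube below 0.01 m/s); the robot touches nothing.
It fails at once if the fingers press or strike the fixture or its bar with more than 40 N (contact force between the fingers and fixture above 40 N).
It fails at once if the fingers push the tube with more than 35 N (contact force between the fingers and tube above 35 N).
It fails at once if the try square is shifted by more than 3 cm (distance of try_square from where it was at the start of the episode above 0.03 m).
It fails at once if the hammer is shifted by more than 3 cm (distance of hammer from where it was at the start of the episode above 0.03 m).
It also fails if it takes over 58 s, if anything falls off the work surface, if the arm or the gripper's body presses on something with over 40 N, if the wrist force passes 120 N, or if a joint passes its speed limit or range.

## Robot

A 7-joint arm with a two-finger parallel gripper is mounted at the origin on a cart in front of the work surface, level with it; the furniture and walls round the work are solid. World frame = base frame: x ahead of the robot, y to its left, z up, the work surface at z = 0. Lengths are in m, angles in rad, forces in N, time in s.
With the tool pointing down it reaches from about 0.4 to 0.85 m from the base axis. Payload 6.9 kg.
Tool frame: the origin (TCP) lies midway between the tips of the shut fingers; the grasp point (between the pads) lies 19 mm behind it (r.grasp_offset is the distance from the TCP to the grasp point, in m); z points along the fingers, y is the line along which they close (so a half turn about z gives the same grasp; the last joint's range is limited). The gripper opens to 85 mm and grips with 20 to 120 N. Pads are 22 mm wide; open, the fingers measure 114 mm over their backs; the gripper's body (76 mm by 85 mm) begins 54 mm behind the grasp point. The pads swing forward as they close: fully open they stand 13 mm farther back than shut.
Start: joints at [-1.075, 0.507, -0.238, 1.5, 0.126, 1.149, -0.155], TCP at [0.238, 0.578, 0.231] pointing down, gripper open.
Joint ranges: [-3.08, 3.08], [-0.24, 2.05], [-1.43, 1.35], [0, 2.5], [-1.52, 4.66], [0.17, 1.96], [-2.89, 2.89]. Speed limits (rad/s): [2.39, 2.39, 3.14, 3.14, 3.14, 3.14, 3.14].

## Interface

Orientations are given as a rotation vector (axis times angle).
In Python, from station import r gives the robot as it stands. The module is installed in compiled form; this text tells all that it offers. Calls block until the motion is done:
- r.goto(position, orientation): joint-space move of the TCP to a pose.
- r.move_l(position, orientation=None, v=0.15): straight line of the TCP; orientation=None keeps the orientation; v is the mean speed in m/s.
- r.move_j(angles): joint-space move.
- r.set_gripper(opening, squeeze=None): finger opening in m; squeeze is the grip in N (None keeps the last); returns when the fingers have stopped.
- r.wait(seconds).
- r.solve_ik(position, orientation): joint angles nearest the present ones, or None.
- r.get_state(): the state.
- r.snapshot(name): name is "side" or "top"; returns a dict with "image" (480x640x3 uint8, red, green, blue), "K" (3x3 intrinsics, pixels), "origin" and "attitude" of the camera in the world. Camera axes: x right, y down, z forward; pixel columns grow to the right and rows downward; lengths in m; the calibration is good to about 2 mm. A picture is of the moment at which its call begins. There is no depth.
A pose or a line that the arm cannot do raises r.PlanningError and nothing moves.
- r.hand_in(): hands the job in; it is judged then, once.
Trained networks look in a picture, given as the dict that the camera call returned (one of the last four; its "shot" number tells which), for a name from the list of things; names that differ only in an ending like _2 or _b are one class to them, and where a whole thing is asked for, a point or a joint stands for the part that bears it (a point fixed in the world has none). Each returns a list of dicts, best first, with "score" (0 to 1); they miss things now and then, are a little off and sometimes report something else, mostly with a low value. They report only what shows in the picture. A call takes as long as a camera call.
- r.boxes_of(picture, thing): "position" ([column, row] in pixels, amid what is visible of it).
- r.masks_of(picture, thing): "mask" (480x640 bool, what is visible of it) and "position" ([column, row] in pixels, amid what is visible of it).
The state is a dict: "time": time; "qpos": joint angles; "qvel": joint speeds; "effort": joint torques, N m; "ee_pos": TCP position; "tcp_rot": TCP orientation; "contact_force": force on the tool from outside, world axes, zero at the start; "wrist_torque": the same for the moment, N m; "width": finger opening in m; "gripper_force": force on a finger pad.
Only numpy, scipy, OpenCV 4.12 (cv2) and the standard library are available. Lean on these libraries where they do the work, as an engineer would, in place of code of your own. Each camera call takes 0.05 s, during which the arm holds its last target. There are 200 camera calls.

## Working session

There is one attempt and no reset: what is moved stays moved. The work goes in short steps, each a Python script; the robot and the scene stay as the last script left them, time stands still between calls to the robot, and variables do not carry over. Pictures are saved under pics/ and viewed, at most 10 in all, crops included, and the job is handed in when it is done.

```bash
mkdir -p pics
cat > h.py <<'E'
import numpy as np, cv2
from station import r
def save(p,n): cv2.imwrite(f'pics/{n}.png',cv2.cvtColor(p['image'],cv2.COLOR_RGB2BGR))
def cam(p):
    a=np.array(p['attitude'],float)
    R=a if a.shape==(3,3) else cv2.Rodrigues(a)[0]
    return np.array(p['origin'],float),R,np.array(p['K'])
def ray(p,uv):
    o,R,K=cam(p); d=R@np.linalg.solve(K,[uv[0],uv[1],1.]); return o,d/np.linalg.norm(d)
def onz(p,uv,z):
    o,d=ray(p,uv); return o+d*(z-o[2])/d[2]
def tri(obs):
    A=np.zeros((3,3));b=np.zeros(3)
    for p,uv in obs:
        o,d=ray(p,uv);M=np.eye(3)-np.outer(d,d);A+=M;b+=M@o
    return np.linalg.solve(A,b)
def proj(p,X):
    o,R,K=cam(p); c=(np.atleast_2d(X)-o)@R; u=c@K.T; return u[:,:2]/u[:,2:]
E
python3 - <<'E'
from h import *
np.set_printoptions(precision=4,suppress=True)
s=r.snapshot('side');t=r.snapshot('top')
save(s,'s0');save(t,'t0')
for n,p in(('side',s),('top',t)):
    print(n,p['origin'],p['attitude'],p['K'])
    for th in ['fixture','tube','keeper','keeper_hinge','keeper_pad','keeper_tip','foot','catch','part_present','try_square','hammer']:
        try: print(th,[(np.round(b['position'],1).tolist(),round(b['score'],2)) for b in r.boxes_of(p,th)[:3]])
        except Exception as e: print(th,e)
print(r.get_state())
E
```

```text
side [ 0.06   -0.8156  0.881 ] [-2.1897  0.6397 -0.28  ] [[492.47     0.     316.0451]
 [  0.     492.47   239.8083]
 [  0.       0.       1.    ]]
fixture [([344.9, 263.0], 0.66)]
tube [([324.3, 267.3], 0.76)]
keeper [([388.9, 232.7], 0.75)]
keeper_hinge [([345.0, 261.0], 0.88)]
keeper_pad [([384.4, 233.3], 0.57)]
keeper_tip [([386.3, 233.6], 0.57)]
foot []
catch [([317.4, 223.5], 0.55)]
part_present [([387.5, 230.4], 0.74)]
try_square [([339.4, 373.5], 0.92)]
hammer [([237.2, 208.3], 0.6)]
top [0.3141 0.0173 1.4509] [-2.0208  2.2107 -0.2174] [[554.9514   0.     321.9728]
 [  0.     554.9514 237.8548]
 [  0.       0.       1.    ]]
fixture [([334.2, 232.3], 0.89)]
tube []
keeper [([377.2, 197.8], 0.57)]
keeper_hinge [([334.9, 229.5], 0.7)]
keeper_pad [([375.6, 196.6], 0.59)]
keeper_tip [([375.0, 199.6], 0.77), ([334.2, 232.5], 0.4)]
foot [([344.9, 253.8], 0.71), ([378.3, 196.3], 0.45)]
catch [([277.8, 244.0], 0.55)]
part_present [([375.3, 197.1], 0.3)]
try_square [([440.0, 297.7], 0.62)]
hammer [([181.9, 297.0], 0.89), ([332.8, 232.1], 0.71)]
{'time': 1.2, 'qpos': array([-1.0745,  0.5075, -0.2376,  1.5002,  0.1257,  1.1489, -0.1548]), 'qvel': array([-0.0011, -0.0018, -0.0004, -0.0002, -0.0018, -0.0001,  0.0008]), 'effort': array([  0.0004, -62.0376,  -2.1844, -24.9963,   0.0139,   0.0025,
         0.    ]), 'ee_pos': array([0.2381, 0.5778, 0.2313]), 'tcp_rot': array([-0.61  , -3.0818,  0.0001]), 'contact_force': array([ 0.0885, -0.1506, -0.1464]), 'wrist_torque': array([ 0.0044, -0.0173,  0.0021]), 'gripper_force': 0.0, 'width': 0.08532314234562129}
```

Run:
```python
import cv2
a=cv2.imread('pics/s0.png');b=cv2.imread('pics/t0.png')
cv2.imwrite('pics/s0c.png',cv2.resize(a[130:430,180:580],(800,600),interpolation=cv2.INTER_CUBIC))
cv2.imwrite('pics/t0c.png',cv2.resize(b[110:410,130:530],(800,600),interpolation=cv2.INTER_CUBIC))
```

```text
(no output)
```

View pics/s0c.png

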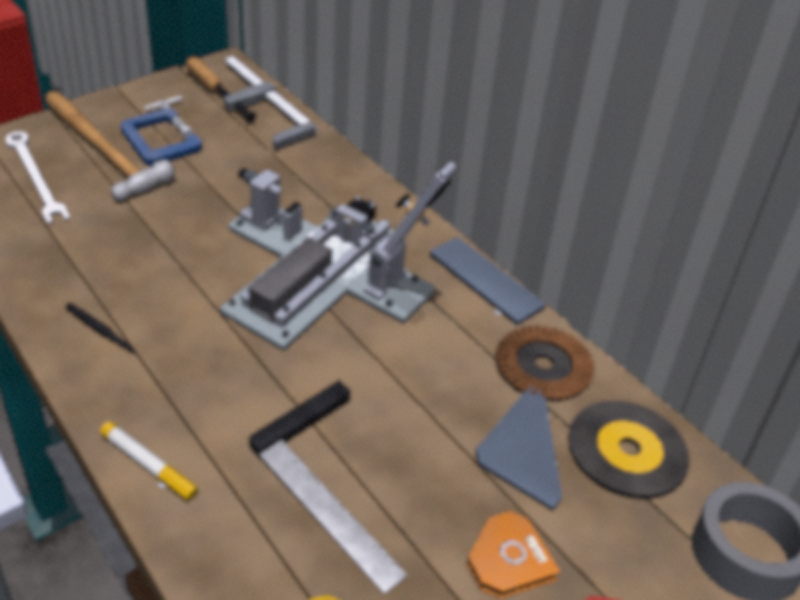

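View pics/t0c.png

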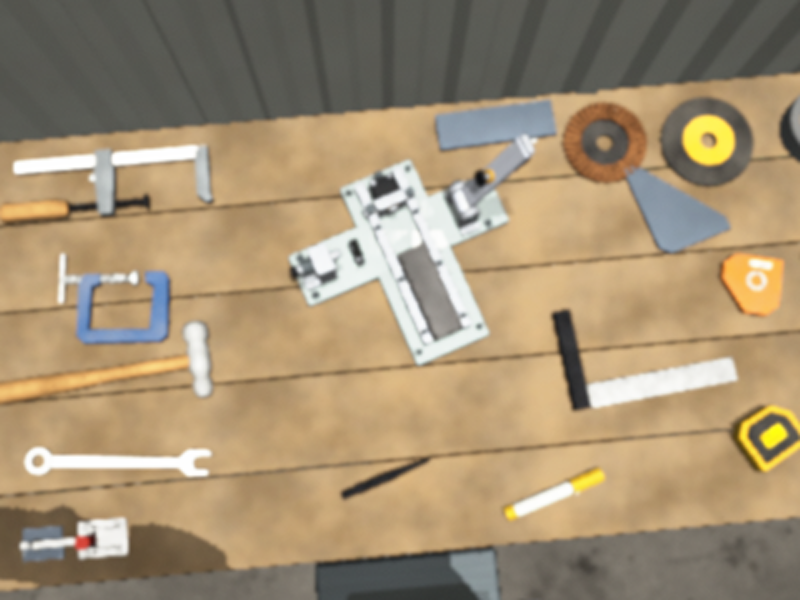

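The pictures show the cross plate, with the tube in its channel at about top pixel (345,255). The bar leans open to the right, its tip at about top (393,180). The hammer is left and the square right, near the robot. I'll zoom in to get the plate corners.

Run:
```python
import cv2
a=cv2.imread('pics/s0.png');b=cv2.imread('pics/t0.png')
cv2.imwrite('pics/s1c.png',cv2.resize(a[205:310,285:425],(800,600),interpolation=cv2.INTER_CUBIC))
cv2.imwrite('pics/t1c.png',cv2.resize(b[172:298,269:437],(800,600),interpolation=cv2.INTER_CUBIC))
```

```text
(no output)
```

View pics/s1c.png

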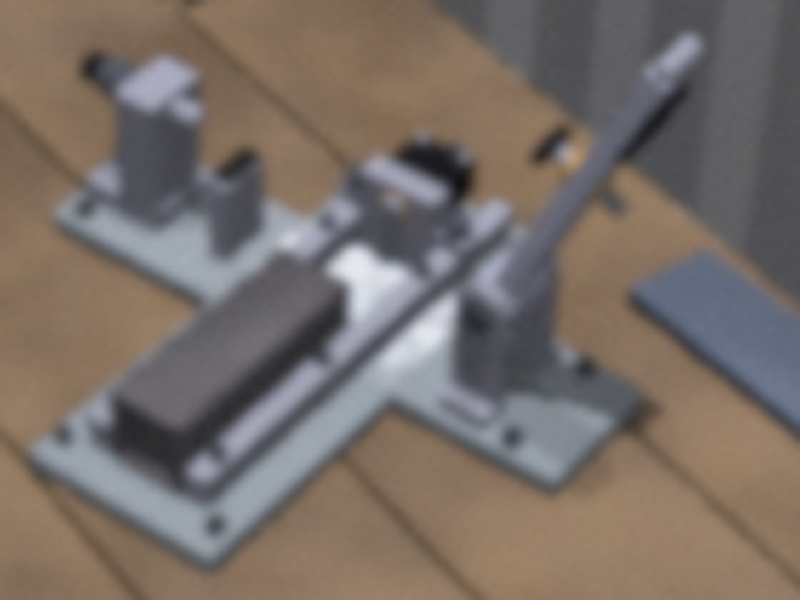

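View pics/t1c.png

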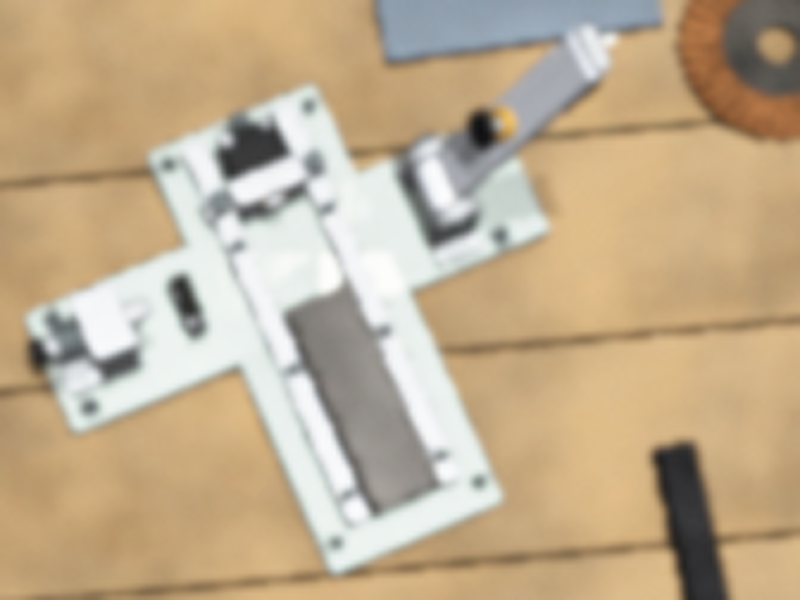

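```bash
cat > fit.py <<'E'
from h import *
from scipy.optimize import least_squares
np.set_printoptions(precision=4,suppress=True)
s=r.snapshot('side');t=r.snapshot('top')
T=lambda u,v:(269+(u+.5)/4.762-.5,172+(v+.5)/4.762-.5)
S=lambda u,v:(285+(u+.5)/5.714-.5,205+(v+.5)/5.714-.5)
def W(q,P):
    c,n=np.cos(q[2]),np.sin(q[2]); return np.array([q[0]+c*P[0]-n*P[1],q[1]+n*P[0]+c*P[1],P[2]])
# q: fx fy yaw xn armw tubex theta
z=.012
obs=[(t,T(333,573),lambda q:(q[3],.052,z)),(t,T(502,495),lambda q:(q[3],-.052,z)),
(t,T(150,155),lambda q:(q[3]+.26,.052,z)),(t,T(315,85),lambda q:(q[3]+.26,-.052,z)),
(t,T(27,318),lambda q:(.055+q[4],.145,z)),(t,T(78,432),lambda q:(.055-q[4],.145,z)),(t,T(548,232),lambda q:(.055-q[4],-.145,z)),
(s,S(35,450),lambda q:(q[3],.052,z)),(s,S(210,560),lambda q:(q[3],-.052,z)),(s,S(553,485),lambda q:(.055-q[4],-.145,z)),(s,S(645,400),lambda q:(.055+q[4],-.145,z)),(s,S(58,215),lambda q:(.055-q[4],.145,z)),
(t,T(375,515),lambda q:(q[5]-.06,.02,.052)),(t,T(440,485),lambda q:(q[5]-.06,-.02,.052)),(t,T(290,310),lambda q:(q[5]+.06,.02,.052)),(t,T(350,285),lambda q:(q[5]+.06,-.02,.052)),
(s,S(115,400),lambda q:(q[5]-.06,.02,.052)),(s,S(185,440),lambda q:(q[5]-.06,-.02,.052)),(s,S(340,285),lambda q:(q[5]+.06,-.02,.052)),
(t,T(610,40),lambda q:(.055,-.085+.17*np.cos(q[6]),.068+.17*np.sin(q[6]))),(s,S(690,42),lambda q:(.055,-.085+.17*np.cos(q[6]),.068+.17*np.sin(q[6]))),
(s,S(160,85),lambda q:(.055,.113,.086))]
f=lambda q:np.concatenate([proj(p,W(q,np.array(g(q))))[0]-uv for p,uv,g in obs])
o=onz(t,T(340,300),.012)
k=least_squares(f,[o[0],o[1],.3,-.13,.05,-.02,2.0],loss='soft_l1',x_scale=[.1,.1,.3,.1,.1,.1,1])
print(k.x,k.cost);print(k.fun.reshape(-1,2))
np.save('fit.npy',k.x)
E
python3 fit.py
```

```text
[ 0.5771 -0.0465  0.3255 -0.1081  0.0352 -0.0312  2.0321] 21.933958766215156
[[-0.0008  0.5168]
 [ 0.9187  0.8189]
 [-1.1918 -0.4457]
 [-0.3882 -0.8403]
 [ 1.591  -0.2741]
 [ 1.2701 -0.1801]
 [ 2.7733 -1.6329]
 [-1.8492 -0.404 ]
 [ 0.0368 -0.5759]
 [ 2.207  -0.2265]
 [ 1.3711 -0.9466]
 [-0.264  -0.0506]
 [ 0.388  -0.0924]
 [ 1.1049 -0.1178]
 [-0.9523  0.4922]
 [ 0.6335 -0.3954]
 [-2.2391 -1.4244]
 [-1.7581 -1.2504]
 [ 1.0442 -0.2415]
 [-0.7154  1.4656]
 [-0.1204  5.1504]
 [-1.5246 -0.5113]]
```

```bash
python3 - <<'E'
src=open('fit.py').read()
src=src.replace("'.145'","").replace(",.145,z)",",.145+q[7],z)").replace(",-.145,z)",",-.145+q[7],z)")
src=src.replace("[o[0],o[1],.3,-.13,.05,-.02,2.0]","[o[0],o[1],.3,-.13,.05,-.02,2.0,0,0,0,0,0]").replace("x_scale=[.1,.1,.3,.1,.1,.1,1]","x_scale=[.1,.1,.3,.1,.1,.1,1,.1,1,1,1,1]")
src=src.replace("[0]-uv for p,uv,g in obs])","[0]-uv+(q[8:10] if p is t else q[10:12]) for p,uv,g in obs]+[q[8:12]])")
src=src.replace("k.fun.reshape","k.fun[:-4].reshape")
open('fit.py','w').write(src)
E
python3 fit.py
cat >> h.py <<'E'
from scipy.spatial.transform import Rotation as Ro
q=np.load('fit.npy') if __import__('os').path.exists('fit.npy') else None
yaw=q[2];Rf=Ro.from_euler('z',yaw).as_matrix();O=np.array([q[0],q[1],0])
def w(x,y,z): return O+Rf@np.array([x,y,z])
def rot(flip=0): return (Ro.from_euler('z',yaw+np.pi*flip)*Ro.from_euler('x',np.pi)).as_rotvec()
def F():
    s=r.get_state(); return Rf.T@s['contact_force'], Rf.T@(s['ee_pos']-O), s['time']
E
python3 - <<'E'
from h import *
np.set_printoptions(precision=3,suppress=True)
for fl in(0,1):
  for P in[(-.14,0,.2),(-.14,0,.022),(0,0,.022),(.055,-.2,.3),(.055,-.2,.19),(.055,.035,.0775)]:
    print(fl,P,r.solve_ik(w(*P),rot(fl)))
E
```

```text
[ 0.5784 -0.048   0.3183 -0.108   0.0351 -0.0312  2.0163  0.006  -0.3389
  0.3892  0.2912  0.6245] 15.144860389451173
[[-0.1757  0.3328]
 [ 0.8559  0.9039]
 [-0.7187 -0.8658]
 [ 0.183  -1.0057]
 [-0.2561  0.032 ]
 [-0.7795  0.1774]
 [ 1.078  -0.5711]
 [-0.9439  0.1319]
 [ 0.7658  0.134 ]
 [ 1.0511 -0.2939]
 [ 0.3968 -0.8669]
 [-0.638  -0.3642]
 [ 0.2984 -0.2185]
 [ 1.0592 -0.1379]
 [-0.7333  0.2494]
 [ 0.8937 -0.5349]
 [-1.3475 -0.813 ]
 [-0.9332 -0.5727]
 [ 2.1177  0.5708]
 [-1.0109  1.8882]
 [ 0.0421  5.3948]
 [-0.223   0.1361]]
0 (-0.14, 0, 0.2) [-0.3    0.322  0.601  1.982 -0.23   0.904 -0.832]
0 (-0.14, 0, 0.022) [-0.012  0.575  0.237  2.188 -0.325  0.411 -0.765]
0 (0, 0, 0.022) [-0.239  0.727  0.456  1.861 -0.493  0.667 -0.741]
0 (0.055, -0.2, 0.3) [-0.018  0.723  0.698  1.052 -0.44   1.502 -0.677]
0 (0.055, -0.2, 0.19) [-0.014  0.767  0.615  1.249 -0.435  1.256 -0.653]
0 (0.055, 0.035, 0.0775) [-0.342  0.703  0.507  1.71  -0.433  0.843 -0.896]
1 (-0.14, 0, 0.2) [ 0.071  0.278  0.102  1.978 -0.036  0.888  2.081]
1 (-0.14, 0, 0.022) [ 0.28   0.563 -0.19   2.184  0.253  0.414  1.776]
1 (0, 0, 0.022) [ 0.209  0.686 -0.268  1.855  0.285  0.638  1.658]
1 (0.055, -0.2, 0.3) [ 0.237  0.648  0.084  1.047 -0.051  1.449  2.199]
1 (0.055, -0.2, 0.19) [ 0.283  0.697 -0.017  1.243  0.011  1.202  2.155]
1 (0.055, 0.035, 0.0775) [ 0.12   0.655 -0.268  1.703  0.224  0.813  1.639]
```

Run:
```python
from h import *
np.set_printoptions(precision=4,suppress=True)
r.set_gripper(0.0,30)
r.goto(w(-.14,0,.2),rot()); print(F())
r.move_l(w(-.14,0,.024),rot(),v=.15)
f0,_,_=F(); print(f0)
x=-.12; r.move_l(w(x,0,.024),v=.06)
log=[]
while x<.03:
    x+=.003; r.move_l(w(x,0,.024),v=.03)
    f,p,t=F(); f=f-f0; log.append((x,p[0],*f,t))
    if -f[0]>7 or np.abs(f[1:]).max()>10: break
print(np.array(log))
r.wait(.3);f,p,t=F();print(f-f0,p,t)
p=r.snapshot('top');save(p,'t2');p=r.snapshot('side');save(p,'s2')
```

```text
(array([ 0.2865,  0.6174, -0.2817]), array([-0.1393,  0.0008,  0.1999]), 4.6583)
[-0.4982  0.5378  0.5867]
[[ -0.117   -0.117    0.9537  -0.1353  -1.5277   6.7167]
 [ -0.114   -0.1138  -0.0891  -0.4315  -0.2843   6.9667]
 [ -0.111   -0.1108   0.6922  -0.5343  -1.1678   7.2167]
 [ -0.108   -0.1078   0.5384  -1.3773  -0.4741   7.4667]
 [ -0.105   -0.1048   0.5719  -0.2292  -0.4652   7.7167]
 [ -0.102   -0.1018   0.4144  -0.5392  -0.4257   7.9667]
 [ -0.099   -0.0993  -0.8977   0.3796  -0.0968   8.2167]
 [ -0.096   -0.096   -1.7424  -0.9956   1.1637   8.4667]
 [ -0.093   -0.0925  -0.9425   0.317   -0.998    8.7167]
 [ -0.09    -0.0894  -0.3187  -0.409   -0.5401   8.9667]
 [ -0.087   -0.0865  -0.4315  -0.7407  -0.8557   9.2167]
 [ -0.084   -0.0836  -1.1881  -0.1181  -0.0752   9.4667]
 [ -0.081   -0.0806  -2.2689   0.3717  -0.8329   9.7167]
 [ -0.078   -0.0776  -0.0419  -1.7642  -0.5244   9.9667]
 [ -0.075   -0.0746  -0.9643  -1.5715  -0.1992  10.2167]
 [ -0.072   -0.0716  -1.2088  -0.3342  -0.3725  10.4667]
 [ -0.069   -0.0686  -0.7956  -0.3237   0.2499  10.7167]
 [ -0.066   -0.0656  -0.4288  -0.7447   0.0569  10.9667]
 [ -0.063   -0.0626  -1.4158  -0.422    0.9965  11.2167]
 [ -0.06    -0.0596  -1.1045   0.0014   0.3829  11.4667]
 [ -0.057   -0.0565  -1.361    0.3063  -0.0783  11.7167]
 [ -0.054   -0.0536  -1.2227   0.1688   0.3937  11.9667]
 [ -0.051   -0.0506  -1.589   -0.8014   1.272   12.2167]
 [ -0.048   -0.0475   0.0945  -0.1095  -0.678   12.4667]
 [ -0.045   -0.0447  -2.0127   0.9577   1.0148  12.7167]
 [ -0.042   -0.0417  -1.9988  -0.2108   1.004   12.9667]
 [ -0.039   -0.0406  -6.7538  -0.5094   3.3773  13.2167]
 [ -0.036   -0.0405 -14.1805  -0.3028   8.7392  13.4667]]
[-15.0301  -0.5718   8.3425] [-0.0405  0.0001  0.0236] 13.7667
```

Run:
```python
from h import *
np.set_printoptions(precision=4,suppress=True)
r.move_l(w(-.05,0,.024),v=.03)
r.move_l(w(-.09,0,.05),v=.1)
r.move_l(w(-.09,0,.3),v=.25)
p=r.snapshot('top');save(p,'t3');a=p['image']
cv2.imwrite('pics/t3c.png',cv2.cvtColor(cv2.resize(a[172:298,269:437],(800,600),interpolation=cv2.INTER_CUBIC),cv2.COLOR_RGB2BGR))
p=r.snapshot('side');save(p,'s3');a=p['image']
cv2.imwrite('pics/s3c.png',cv2.cvtColor(cv2.resize(a[205:310,285:425],(800,600),interpolation=cv2.INTER_CUBIC),cv2.COLOR_RGB2BGR))
r.move_l(w(.055,-.225,.3),v=.25)
print(F())
```

```text
(array([-0.9068, -0.147 , -0.3903]), array([ 0.0548, -0.2247,  0.2998]), 17.575)
```

View pics/s3c.png

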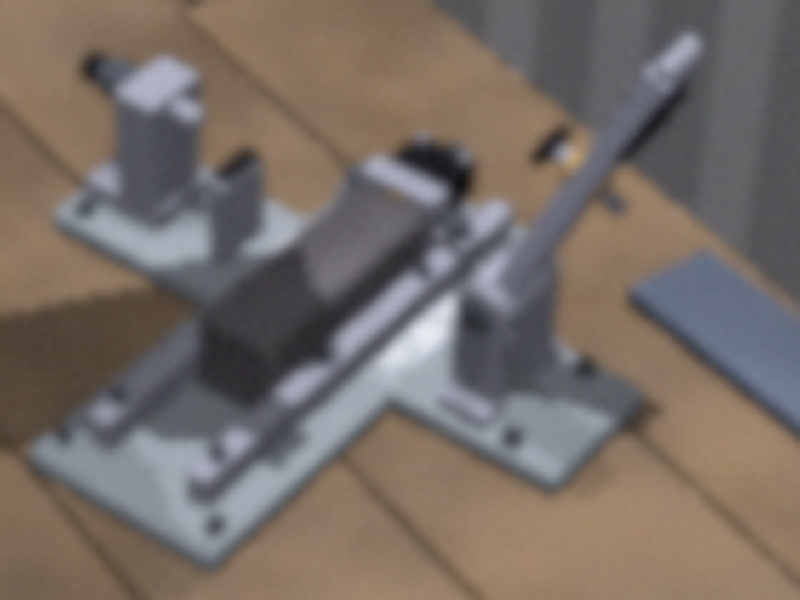

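The tube's far end, at about crop (440,200), now sits tight against the stop block. The bar is still open, with its tip at crop (690,42). Next I'll swing the bar.

Run:
```python
from h import *
np.set_printoptions(precision=4,suppress=True)
r.move_l(w(.055,-.225,.195),v=.2)
f0,_,_=F(); log=[];ok=True
pts=[(y,.195) for y in np.arange(-.21,-.108,.012)]
for th in np.arange(1.5,.29,-.1):
    d,h=.125,.0095
    pts.append((-.085+d*np.cos(th)-h*np.sin(th)-.0145,.068+d*np.sin(th)+h*np.cos(th)))
for y,z in pts:
    r.move_l(w(.055,y,z),v=.08)
    f,p,t=F(); log.append((*p[1:],*(f-f0),t))
    if np.linalg.norm(f-f0)>12: print('STOP');break
print(np.array(log))
p=r.snapshot('side');save(p,'s4');a=p['image']
cv2.imwrite('pics/s4c.png',cv2.cvtColor(cv2.resize(a[160:310,260:460],(800,600),interpolation=cv2.INTER_CUBIC),cv2.COLOR_RGB2BGR))
```

```text
STOP
[[-0.2096  0.1964  1.4461 -0.999   0.6535 18.5833]
 [-0.1974  0.1952  0.0465 -0.6936 -0.4775 18.8833]
 [-0.1852  0.195   0.4605 -0.8022 -0.1264 19.1833]
 [-0.1731  0.1951  0.5533 -0.3819 -0.3838 19.4833]
 [-0.1611  0.1951  0.2489  0.7792  0.1992 19.7833]
 [-0.1508  0.1967 -0.8104 -1.3341  8.1947 20.0833]
 [-0.1408  0.1992 -3.8675 -3.3082 18.6103 20.3833]]
```

View pics/s4c.png

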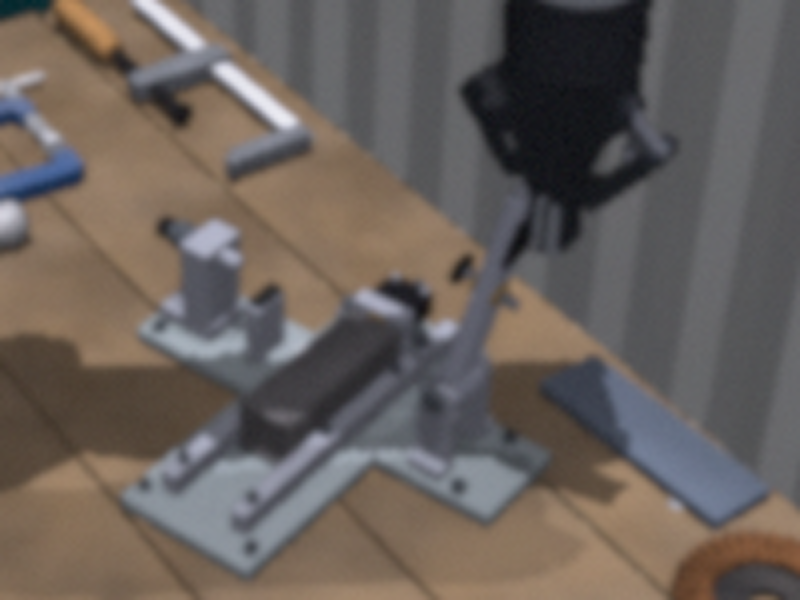

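The bar is upright-ish, about 1.8 rad. Its nose is up under the finger linkage just above the shut fingers, at about crop (520,190), which explains the 18 N upward force. I'll back off and push with the fingertips higher up.

Run:
```python
from h import *
np.set_printoptions(precision=4,suppress=True)
r.move_l(w(.055,-.158,.196),v=.08)
r.move_l(w(.055,-.165,.225),v=.1); r.wait(.1)
f0,_,_=F(); print(f0); log=[]
pts=[(y,.225) for y in np.arange(-.15,-.103,.008)]
for th in np.arange(1.5,.29,-.1):
    d,h=.150,.0095
    pts.append((-.085+d*np.cos(th)-h*np.sin(th)-.0145,.068+d*np.sin(th)+h*np.cos(th)))
for y,z in pts:
    r.move_l(w(.055,y,z),v=.08)
    f,p,t=F(); log.append((*p[1:],*(f-f0),t))
    if np.linalg.norm(f-f0)>9: print('STOP');break
print(np.array(log))
p=r.snapshot('side');save(p,'s5');a=p['image']
cv2.imwrite('pics/s5c.png',cv2.cvtColor(cv2.resize(a[160:310,260:460],(800,600),interpolation=cv2.INTER_CUBIC),cv2.COLOR_RGB2BGR))
```

```text
[ 0.5968 -0.8104  0.5028]
[[-0.1486  0.2249 -0.3804  1.3151  0.0495 21.7167]
 [-0.1414  0.2251 -1.0145  1.2475 -0.4108 21.9667]
 [-0.1333  0.2251 -0.3471  0.0278 -1.4047 22.2167]
 [-0.125   0.2249 -1.1194  0.7552 -0.9261 22.4667]
 [-0.117   0.2249  0.5055  1.4482 -0.1662 22.7167]
 [-0.1091  0.2249 -0.3497  0.1423 -1.3343 22.9667]
 [-0.0975  0.2179 -0.5188  1.0386 -0.3338 23.2833]
 [-0.0823  0.2175 -0.7406  0.6848 -0.9708 23.625 ]
 [-0.0674  0.2149 -1.5536  0.3961 -0.3877 23.9667]
 [-0.053   0.211  -1.0526  0.5398 -0.9639 24.3083]
 [-0.0389  0.2056 -0.6521  1.1223  0.5837 24.65  ]
 [-0.0254  0.1989  0.1025  0.8829 -0.547  24.9917]
 [-0.0127  0.1909 -0.3794  0.2024 -0.6186 25.3333]
 [-0.0009  0.1817  0.0681  0.724   0.2071 25.675 ]
 [ 0.0099  0.1713 -0.7337  0.4197 -1.2584 26.0167]
 [ 0.0197  0.1599 -0.3062  0.0169  0.6647 26.3583]
 [ 0.0283  0.1476  0.0808  0.5691 -0.1603 26.7   ]
 [ 0.0356  0.1345 -1.2017  0.7502  0.8085 27.0417]
 [ 0.0415  0.1208  0.1895  1.8916  0.4214 27.3833]]
```

View pics/s5c.png

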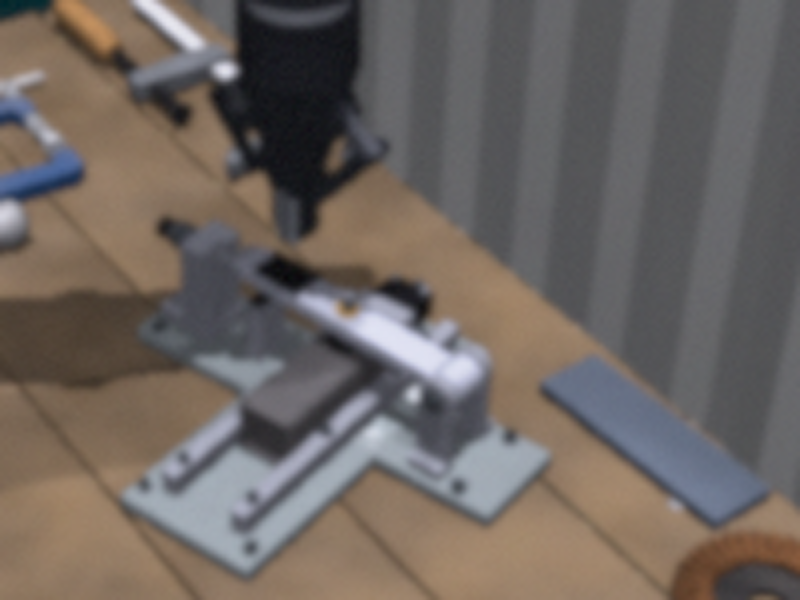

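The bar has sunk by itself onto the tube. Its nose is at the catch, about crop (245,255), and the black pad is at (285,272) beneath the fingers. Now I'll press it down carefully.

Run:
```python
from h import *
np.set_printoptions(precision=4,suppress=True)
r.move_l(w(.055,.049,.110),v=.08)
r.move_l(w(.055,.049,.098),v=.05);r.wait(.1)
f0,_,_=F(); z=.098; log=[];pk=0;pz=.098
while z>.068:
    z-=.0007; r.move_l(w(.055,.049,z),v=.01)
    f,p,t=F(); fz=(f-f0)[2]; log.append((z,p[2],*(f-f0),t))
    if fz>30: print('HARD');break
    if pk>9 and (fz<pk-5 or pz-p[2]>.0025) and p[2]<.084: print('SNAP');break
    pk=max(pk,fz);pz=p[2]
print(np.array(log))
```

```text
SNAP
[[ 0.0973  0.0974 -0.4271  0.7234  0.3186 28.5   ]
 [ 0.0966  0.0966 -0.1364  0.2853 -0.3546 28.75  ]
 [ 0.0959  0.0958  0.1116 -0.4662  0.2436 29.    ]
 [ 0.0952  0.0952  0.9795 -0.5741  0.8732 29.25  ]
 [ 0.0945  0.0944  0.0666  0.1903  0.7387 29.5   ]
 [ 0.0938  0.0938  0.1216 -0.078   0.0646 29.75  ]
 [ 0.0931  0.0931  0.5422 -0.1291  0.4353 30.    ]
 [ 0.0924  0.0923  0.3959  0.5636  1.3704 30.25  ]
 [ 0.0917  0.0916 -0.7001  0.7088  0.0802 30.5   ]
 [ 0.091   0.091  -0.3241 -0.1328  0.2885 30.75  ]
 [ 0.0903  0.0903 -0.5139 -0.5909  0.2118 31.    ]
 [ 0.0896  0.0898 -0.6956  0.4708  4.0748 31.25  ]
 [ 0.0889  0.0895 -1.9479  1.3951  7.1571 31.5   ]
 [ 0.0882  0.0891 -2.1349  1.4474 10.2716 31.75  ]
 [ 0.0875  0.0889 -3.7455  3.0413 13.4275 32.    ]
 [ 0.0868  0.0887 -4.6238  3.6321 18.2069 32.25  ]
 [ 0.0861  0.0879 -4.64    2.5959 15.5895 32.5   ]
 [ 0.0854  0.0868 -4.3519  2.9383 13.8514 32.75  ]
 [ 0.0847  0.0858 -1.6307  2.5145 11.4077 33.    ]
 [ 0.084   0.0843 -1.4206  2.3642  4.8763 33.25  ]
 [ 0.0833  0.0832 -0.0933  0.045   1.4902 33.5   ]]
```

Run:
```python
from h import *
np.set_printoptions(precision=4,suppress=True)
f0=np.array([-.2,.2,.4]);f,p,t=F();print(f,p)
z=.0833;log=[]
while z>.0735:
    z-=.0007; r.move_l(w(.055,.049,z),v=.01)
    f,p,t=F(); log.append((z,p[2],*f,t))
    if f[2]>8 and p[2]<.080 or f[2]>24: break
print(np.array(log))
p=r.snapshot('side');save(p,'s6')
r.move_l(w(.055,.049,.12),v=.08);r.move_l(w(-.02,.0,.3),v=.2)
p=r.snapshot('side');save(p,'s7');a=p['image']
cv2.imwrite('pics/s7c.png',cv2.cvtColor(cv2.resize(a[205:295,290:410],(800,600),interpolation=cv2.INTER_CUBIC),cv2.COLOR_RGB2BGR))
p=r.snapshot('top');save(p,'t7');print(F())
```

```text
[-0.0541 -0.0169  1.0401] [0.0551 0.049  0.0832]
[[ 0.0826  0.0823 -0.4306  0.3459 -0.0984 33.75  ]
 [ 0.0819  0.0818 -0.9129 -0.1788  1.397  34.    ]
 [ 0.0812  0.081   0.0862  0.0132  0.6312 34.25  ]
 [ 0.0805  0.0803 -0.3579  0.3444  0.0345 34.5   ]
 [ 0.0798  0.0797 -0.8519 -0.3811  0.6809 34.75  ]
 [ 0.0791  0.079  -0.8195  0.0745  0.0096 35.    ]
 [ 0.0784  0.0784  0.0228 -0.7481 -0.3926 35.25  ]
 [ 0.0777  0.0778 -0.5941  0.6297  1.9774 35.5   ]
 [ 0.077   0.0776 -1.6423  0.452   7.2329 35.75  ]
 [ 0.0763  0.0775 -3.206   1.7001 10.867  36.    ]]
(array([-0.0223, -0.2389,  0.5777]), array([-0.02  ,  0.0008,  0.2987]), 38.0083)
```

View pics/s7c.png

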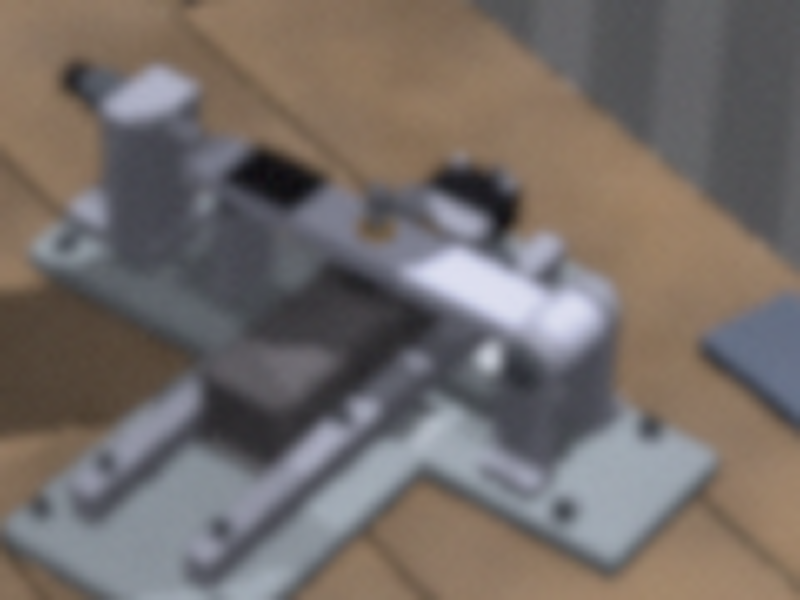

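The bar lies level under the catch block, about crop (200,140), with the foot stem raised at (378,205). Contact came at exactly the shut height, 77.5 mm. I'll check that the tube has not crept back.

Run:
```python
import cv2,numpy as np
o=[]
for n in('s2','s3','s7'):
    a=cv2.imread(f'pics/{n}.png')[235:285,300:350]; o.append(cv2.resize(cv2.convertScaleAbs(a,alpha=1.6),(400,400)[:2],interpolation=cv2.INTER_CUBIC))
o=[x[:, :266*400//400] if 0 else cv2.resize(x,(266,266)) for x in o]
v=np.hstack(o)
for y in range(0,266,38): v[y]=(0,0,255)
for k in range(3):
    for x in range(0,266,38): v[:,k*266+x]=(0,0,255)
cv2.imwrite('pics/cmp.png',v)
```

```text
(no output)
```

View pics/cmp.png

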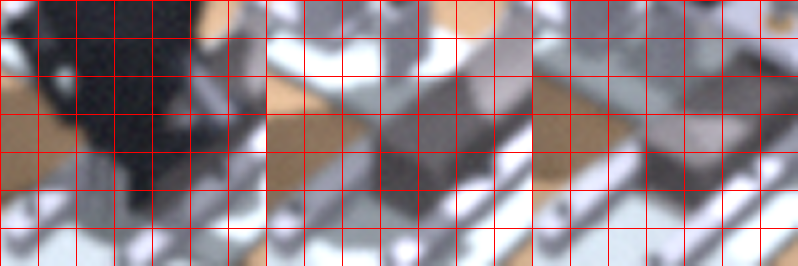

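The tube's near-left edge is at the same place, panel x ≈ 108, in both the earlier and later pictures, to within about a pixel. Pixels can't resolve a 1.5 mm creep, so I'll feel for it with a light touch.

Run:
```python
from h import *
np.set_printoptions(precision=4,suppress=True)
r.move_l(w(-.06,0,.2),v=.2);r.move_l(w(-.06,0,.024),v=.15);r.move_l(w(-.047,0,.024),v=.06)
r.wait(.1);f0,_,_=F();x=-.047;log=[]
while x<-.030:
    x+=.001; r.move_l(w(x,0,.024),v=.015)
    f,p,t=F();f=f-f0;log.append((x,p[0],*f,t))
    if -f[0]>9: break
print(np.array(log))
r.move_l(w(-.06,0,.024),v=.05);r.move_l(w(-.09,0,.25),v=.2)
p=r.snapshot('side');print(F()[2])
cv2.imwrite('pics/s8c.png',cv2.cvtColor(cv2.resize(p['image'][205:295,290:410],(800,600),interpolation=cv2.INTER_CUBIC),cv2.COLOR_RGB2BGR))
```

```text
[[ -0.046   -0.0461   1.0167  -0.032    0.3116  40.7417]
 [ -0.045   -0.0449  -0.0468  -0.74    -0.4831  40.9917]
 [ -0.044   -0.0439   0.0269   0.0202  -0.4682  41.2417]
 [ -0.043   -0.0429   0.5084   0.6459  -1.4398  41.4917]
 [ -0.042   -0.0419  -0.0802  -0.3643   0.0439  41.7417]
 [ -0.041   -0.0409   0.1487  -0.7411  -0.7025  41.9917]
 [ -0.04    -0.0407  -2.3801  -0.0641   1.3991  42.2417]
 [ -0.039   -0.0406  -6.1534  -0.1341   3.5857  42.4917]
 [ -0.038   -0.0406  -8.2519   0.6072   4.5979  42.7417]
 [ -0.037   -0.0406 -10.7385  -0.2948   7.2515  42.9917]]
44.9417
```

View pics/s8c.png

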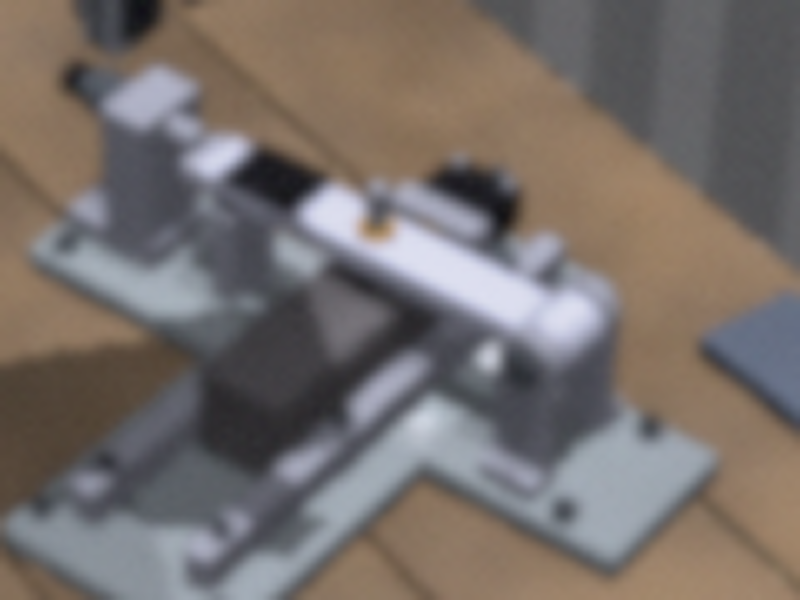

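The tube is home: the fingers met it at the same -0.0406 m as before. The bar is still shut, with its nose under the catch plunger at about crop (190,150), and the robot is clear of everything.

```bash
python3 -c "
from station import r
print(r.hand_in())"
```

```text
the job is handed in; nothing more can be done
None
```

I handed the job in: the tube is home against the end stop, the keeper bar has snapped shut under the catch with its foot on the tube, and the arm went nowhere near the try square or hammer; `hand_in()` gave no verdict.

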